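# Close up the laundry caddy, draw its telescopic handle to the second stop and pick it up

## Robot

A 6-joint arm with a two-finger parallel gripper is mounted at the origin on a cart in front of the work surface, level with it; the furniture and walls round the work are solid. World frame = base frame: x ahead of the robot, y to its left, z up, the work surface at z = 0. Lengths are in mm, angles in rad, forces in N, time in s.
With the tool pointing down it reaches from about 400 to 925 mm from the base axis. Payload 12.5 kg.
Tool frame: the origin (TCP) lies at the very end of the fingers, on their centre line; the grasp point (between the pads) lies 19 mm behind it; z points along the fingers, y is the direction in which the jaws open and shut (so a half turn about z gives the same grasp; the last joint's range is limited). The gripper opens to 95 mm and grips with 3 to 60 N. Pads are 20 mm wide; open, the fingers measure 119 mm over their backs; the gripper's body (75 mm by 180 mm) begins 59 mm behind the grasp point.
Start: joints at [-0.881, 0.491, 1.559, -0, 1.092, -0.106], TCP at [446.54, -437.32, 214.661] pointing down, gripper open.
Joint ranges: [-3.1, 3.1], [-0.84, 2.19], [0.05, 2.79], [-1.13, 4.28], [0.06, 2.93], [-2.69, 2.69]. Speed limits (rad/s): [2.22, 2.22, 2.79, 3.14, 3.14, 3.14].

## Interface

Orientations are given as [roll, pitch, yaw] about the fixed x, y, z axes, in that order (R = Rz(yaw) Ry(pitch) Rx(roll)).
In Python, from cell import env gives the robot as it stands.
- The arm moves only by the shell command python3 -m pendant 'ROWS'. ROWS is JSON, a list that holds one entry, the list of rows, each a list of 5 numbers: the opening, from 0 (shut) to 1 (fully open), then the shift along the tool's x, y, z in m, then the turn about the tool's z in rad. A call has exactly 8 rows; each row is the pose to reach, as a shift and turn from the pose commanded when the call began, along the tool's axes at that moment; what a row does not reach only later rows make up. A row lasts 1/10 s, in which the tool goes at most 50 mm and 8.59 degrees, less where a joint would pass 70% of its speed; a pose out of reach is approached as far as the arm can. A call with a gripper value outside its range is refused whole. The fingers move at their own pace and stop on an object; the grip force is fixed at half the most. Time passes only in rows, so rows that repeat a pose let the fingers close, or fill a call up. It gives the time, the measured TCP pose, the force and the opening at its end, in the units of the state.
- env.state(): the state, without advancing time (a new reading comes with each control period).
- env.read_camera(name): name is "scene" or "top"; returns a dict with "image" (480x640x3 uint8, blue, green, red), "range_z" (480x640 float32, mm along the optical axis (not along the pixel's ray), 0 where there is no reading), "fx", "fy", "cx", "cy" (pixels), "rvec" (rotation vector, rad) and "tvec" (3), from world to camera coordinates, as OpenCV has them. Camera axes: x right, y down, z forward; pixel columns grow to the right and rows downward; lengths in mm; the calibration is good to about 2 mm. A picture is of the moment at which its call begins.
- env.job_done(): hands the job in, once; it reports no verdict.
The state is a dict: "t": time; "joints": joint angles; "qvel": joint speeds; "tau": joint torques, N m; "eef_pos": TCP position; "tcp_rot": TCP orientation; "ft_force": force on the tool from outside, world axes, zero at the start; "moment": the same for the moment, N m; "opening": opening from 0.0 (shut) to 1.0 (fully open).
Only numpy, scipy, OpenCV 4.12 (cv2) and the standard library are available. Lean on these libraries where they do the work, as an engineer would, in place of code of your own. Each camera call takes 0.05 s, during which the arm holds its last target. There are 200 camera calls.

## Task

Get the laundry caddy ready to carry: push the loose white peg bin along the tray until it sits flush against the caddy's central mast, so that the load cannot slide about. Then, with the caddy still standing on the worktop, squeeze the orange release button in the handle's grip and draw the telescopic handle all the way up past its first stop to the second stop, and pick the caddy up by the handle so that it hangs level, a few centimetres clear of the worktop. Finish while holding it there: do not put it down or let go, and leave the other things on the worktop alone.

Things in the scene. Friction and masses are not known exactly. Their poses are not given: they have to be found in the camera images.
- caddy: grey carry caddy, 290 mm long (its x), 130 mm wide (its y), loose, 0.9 kg laden; origin: centre of the underside, z up. Tray floor at 7 mm, rim 15 mm high. An upright mast 18 mm thick (x -9 to 9), 132 mm high stands across its middle. On the mast's +x side fixed cells 48 mm high hold tape and two bottles (tops 109 mm high, at x = 118); the -x side is bare tray for the loose bin
- grip (a point): centre of the black grip bar on top of the caddy's telescopic handle, which rises with it: bar 28 mm thick along the caddy's x, 112 mm long along its y, 24 mm high. The thinner mast begins 15 mm below this point while the handle is home. Axes as the caddy
- button (a point): centre of the face of the orange release button, 22 x 14 mm, mid-way along the bar on its side that faces the caddy's -x. It stands 5 mm proud: bar and button are 33 mm across. Pinched flush with the bar (4 N at first, 6.5 N flush) it draws back the tooth that locks the handle; let go, it springs out and the tooth catches at the next stop
- telescope (a joint): travel of the handle (m), straight up along the caddy's z: 0 home, 0.05 first stop, 0.10 second stop, where it ends solidly. Locked at each stop unless the button is held in; held in, it slides past the first stop. It slides with 2 to 4 N, less than the caddy weighs, and stays where it is left
- bin_face (a point): centre of the loose white bin's wall that faces the mast; axes as the bin, x towards the mast. Open box 90 mm long (x), 114 mm wide, 60 mm high, walls 3 mm, 0.18 kg with three pegs; slides along the tray with 4 mm play each side. Starts 18 to 38 mm off the mast; flush when this point lies on the mast's face, 9 mm from the caddy's middle
- bin_back (a point): centre of the loose bin's opposite outer wall, half-way up (30 mm above the bin's underside, 37 mm above the worktop); 90 mm from bin_face. The bin slides along the tray at 1 to 2 N; the whole standing caddy shifts only when pushed with 4 N or more
- squeeze_bottle_mid (a point): bystander: blue squeeze bottle, 52 mm across, 168 mm high, its centre
- dosing_cup_mid (a point): bystander: grey dosing cup, 66 mm across, 50 mm high, its centre
- spray_can_mid (a point): bystander: blue and white spray can, 56 mm across, 169 mm high, its centre
Things that resemble listed ones, but are neither listed nor needed, are in the scene too. Of the things like the part that bears bin_face, leave any that is pink; of the rest the smaller one is meant.

How it is judged:
By the outcome, as a careful person would: the job done as asked, in the order asked, and still so for the second after the job is handed in, while the arm keeps its last pose, push and grip.
It also fails if it takes over 58 s, if anything falls off the work surface, if the arm or the gripper's body presses on something with over 40 N, if the wrist force passes 120 N, or if a joint passes its speed limit or range.

## Working session

There is one attempt and no reset: what is moved stays moved. The work goes in short steps, Python scripts to look and compute and a shell command to move; the robot and the scene stay as the last step left them, time stands still between calls to the robot, and variables do not carry over. Pictures are saved under pics/ and viewed, about 8 in all and at most 12, crops included, and the job is handed in when it is done.

```bash
ls; mkdir -p pics
cat > h.py <<'E'
import numpy as np, cv2
from cell import env
def cam(n):
    c=env.read_camera(n); R=cv2.Rodrigues(np.array(c["rvec"],float))[0]; t=np.array(c["tvec"],float).ravel()
    return c,R,t
def cloud(c,R,t):
    z=c["range_z"].astype(float); v,u=np.mgrid[:480,:640]
    P=np.stack([(u-c["cx"])/c["fx"]*z,(v-c["cy"])/c["fy"]*z,z],-1)
    W=(P-t)@R; W[z==0]=np.nan
    return W
def ray(c,R,t,u,v,h):
    d=R.T@np.array([(u-c["cx"])/c["fx"],(v-c["cy"])/c["fy"],1.]); o=-R.T@t
    return o+d*(h-o[2])/d[2]
E
python3 - <<'E'
from h import *
for n in("scene","top"):
    c,R,t=cam(n); cv2.imwrite(f"pics/{n}0.png",c["image"]); print(n,-R.T@t,R[2],(c["range_z"]>0).mean())
    np.save(f"{n}0.npy",cloud(c,R,t))
s=env.state();print({k:np.round(v,3) for k,v in s.items()})
E
```

```text
pics
scene [-587.47480115  277.59725639  844.42498665] [ 0.80602149 -0.23139112 -0.54478208] 0.9961555989583334
top [ 395.6246729   -20.25132205 1610.78409761] [ 0.0799924   0.00507876 -0.99678253] 0.996220703125
{'t': np.float64(0.1), 'joints': array([-0.881,  0.492,  1.559, -0.   ,  1.092, -0.106]), 'qvel': array([ 0.001, -0.003, -0.003,  0.001,  0.001, -0.   ]), 'tau': array([ 2.0000e-03, -6.1362e+01, -2.5861e+01,  6.9000e-02,  4.7000e-02,
       -0.0000e+00]), 'eef_pos': array([ 446.396, -437.141,  214.109]), 'tcp_rot': array([-3.141, -0.   ,  0.796]), 'ft_force': array([-0.649, -0.617, -0.426]), 'moment': array([0.029, 0.027, 0.055]), 'opening': np.float64(0.996)}
```

View pics/scene0.png

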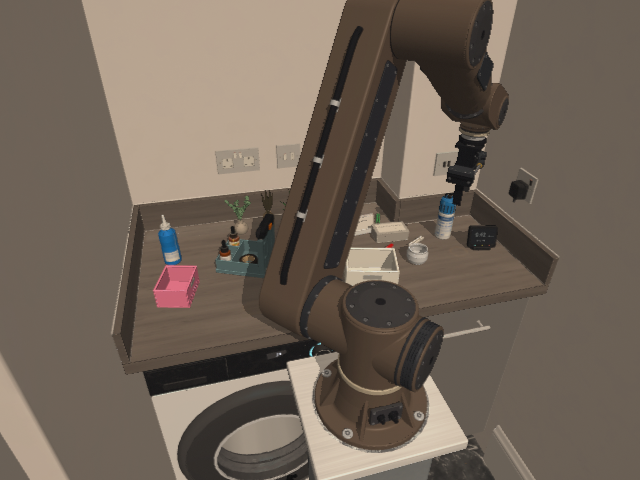

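View pics/top0.png

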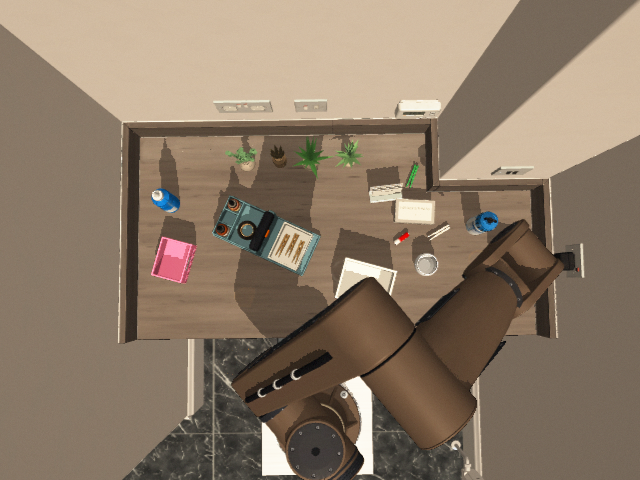

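The top view shows three candidates for the bin: white with pegs in the caddy tray (293,243), larger white (366,282) and pink (174,260). The small white one in the tray is the match. The caddy mast and black grip are at about (264,232), with the orange button facing the bin.

Run:
```python
from h import *
W=np.load("top0.npy"); im=cv2.imread("pics/top0.png"); hsv=cv2.cvtColor(im,cv2.COLOR_BGR2HSV)
cv2.imwrite("pics/crop0.png",cv2.resize(im[185:285,200:335],None,fx=5.5,fy=5.5,interpolation=cv2.INTER_CUBIC))
v,u=np.mgrid[:480,:640]; roi=(u>205)&(u<330)&(v>190)&(v<280)
def rect(name,m):
    p=W[m][:,:2]; 
    r=cv2.minAreaRect(p.astype(np.float32)); print(name,m.sum(),np.round(r[0],1),np.round(r[1],1),round(r[2],1),"med z",np.median(W[m][:,2]).round(1))
z=W[...,2]
rect("caddy all",roi&(z>10)&(z<70)); 
rect("bar",roi&(z>140)&(z<175)&(hsv[...,2]<70))
rect("bar z",roi&(z>140)&(z<175))
b=roi&(z>50)&(z<80)&(hsv[...,1]<60)&(hsv[...,2]>130); rect("bin rim",b)
o=roi&(hsv[...,0]<15)&(hsv[...,1]>150)&(hsv[...,2]>120)&(u>255)&(u<280);print("orange",o.sum(),W[o].mean(0),u[o].mean(),v[o].mean())
for n,(a,bb,cc,d) in dict(squeeze=(150,180,185,215),can=(465,500,208,237),cup=(412,440,252,278)).items():
    q=W[cc:d,a:bb].reshape(-1,3);q=q[q[:,2]>30];print(n,q.min(0).round(),q.max(0).round())
```

```text
caddy all 2282 [534.7 138.4] [244.5 342.8] 1.2 med z 21.9
bar 443 [537.8 141.3] [ 29.4 111.6] 64.7 med z 157.6
bar z 463 [537.  139.6] [ 33.1 111.6] 64.7 med z 157.5
bin rim 265 [541.3 148.5] [266.1 118.9] 65.3 med z 65.6
orange 13 [530.82062657 126.24305478 153.50612215] 266.61538461538464 233.23076923076923
squeeze [610. 399.  31.] [663. 454. 169.]
can [ 488. -494.   30.] [ 587. -381.  499.]
cup [ 416. -352.   30.] [ 479. -286.   55.]
```

View pics/crop0.png

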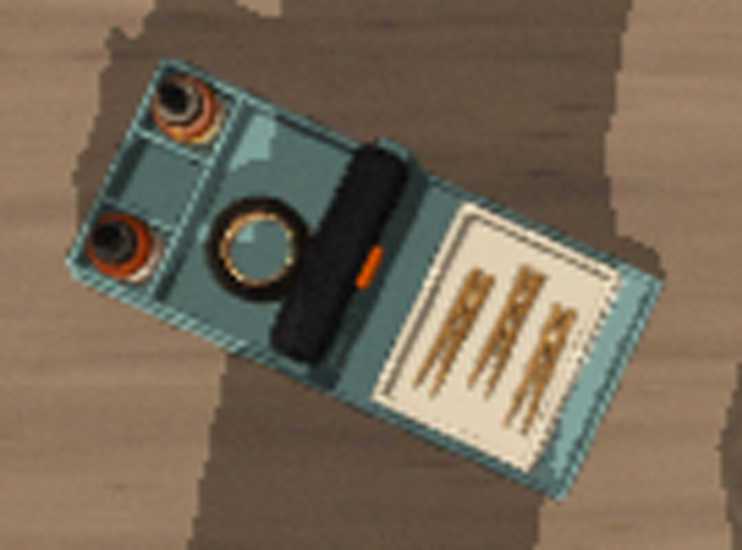

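Run:
```python
from h import *
W=np.load("top0.npy"); im=cv2.imread("pics/top0.png")
y=np.deg2rad(64.7); ex=np.array([np.cos(y),np.sin(y)]); ey=np.array([-ex[1],ex[0]]); o=np.array([537.8,141.3])
C=np.stack([(W[...,:2]-o)@ex,(W[...,:2]-o)@ey,W[...,2]],-1)
hsv=cv2.cvtColor(im,cv2.COLOR_BGR2HSV); v,u=np.mgrid[:480,:640]
q=C[(C[...,2]>60)&(C[...,2]<80)&(abs(C[...,1])<70)&(C[...,0]<-20)&(C[...,0]>-150)]
print("bin rim lo/hi",np.percentile(q,[1,5,95,99],axis=0).round(1))
q=C[(C[...,2]>10)&(C[...,2]<22)&(abs(C[...,1])<80)&(abs(C[...,0])<170)]
print("tray",np.nanpercentile(q,[1,99],axis=0).round(1), "tray far y", np.percentile(q[q[:,0]<-110][:,1],[1,50,99]).round(1))
big=(u>325)&(u<400)&(v>250)&(v<300)&(W[...,2]>15)&(W[...,2]<200)&(hsv[...,1]<70)&(hsv[...,2]>120)
print("big bin caddyframe",np.percentile(C[big],[1,99],axis=0).round(), "world",np.percentile(W[big],[1,99],axis=0).round())
s=env.state(); p=s["eef_pos"]; yaw=s["tcp_rot"][2]
for n,x in(("pre",-172),("bar",0)):
    d=np.r_[o+x*ex,0][:2]-p[:2]; print(n,(o+x*ex).round(1),"tool dx,dy",(d@[np.cos(yaw),np.sin(yaw)]).round(1),(d@[np.sin(yaw),-np.cos(yaw)]).round(1))
```

```text
bin rim lo/hi [[-124.1  -55.6   60.4]
 [-123.5  -54.7   61.6]
 [ -34.9   57.    71.9]
 [ -34.2   57.9   73.1]]
tray [[-144.   -64.3   10. ]
 [ 140.1   64.8   21.7]] tray far y [-64.1   3.2  64.2]
big bin caddyframe [[-391.  -57.   18.]
 [-237.   76.   87.]] world [[ 358. -225.   18.]
 [ 465.  -57.   87.]]
pre [464.3 -14.2] tool dx,dy 314.7 -283.1
bar [537.8 141.3] tool dx,dy 477.2 -339.4
```

```bash
python3 -m pendant '[[[0.55,0.035,-0.031,0,0],[0.55,0.07,-0.063,0,-0.05],[0.55,0.105,-0.094,0,-0.1],[0.55,0.14,-0.126,0,-0.15],[0.55,0.175,-0.157,0,-0.2],[0.55,0.21,-0.189,0,-0.25],[0.55,0.245,-0.22,0,-0.3],[0.55,0.28,-0.252,0,-0.333]]]'
```

```text
t: 0.9
eef_pos: [462.1, -59.2, 214.6]
tcp_rot: [3.142, -0.0, 1.13]
ft_force: [0.8, 0.2, -0.7]
opening: 0.549
```

```bash
python3 -m pendant '[[[0.55,0.02,-0.009,0,0],[0.55,0.042,-0.017,0.02,0],[0.55,0.042,-0.017,0.06,0],[0.55,0.042,-0.017,0.10,0],[0.55,0.042,-0.017,0.135,0],[0.55,0.042,-0.017,0.165,0],[0.55,0.042,-0.017,0.184,0],[0.55,0.042,-0.017,0.184,0]]]'
python3 - <<'E'
from h import *
c,R,t=cam("top"); cv2.imwrite("pics/a.png",cv2.resize(c["image"][180:300,200:360],None,fx=5,fy=5,interpolation=cv2.INTER_CUBIC)); print(env.state()["eef_pos"],env.state()["ft_force"])
E
```

```text
t: 1.7
eef_pos: [463.9, -15.5, 28.6]
tcp_rot: [-3.137, 0.001, 1.129]
ft_force: [-0.7, 0.2, 0.8]
opening: 0.548
[464.49356062 -15.64322568  29.91533539] [ 0.15326149 -0.2849803   0.88954966]
```

View pics/a.png

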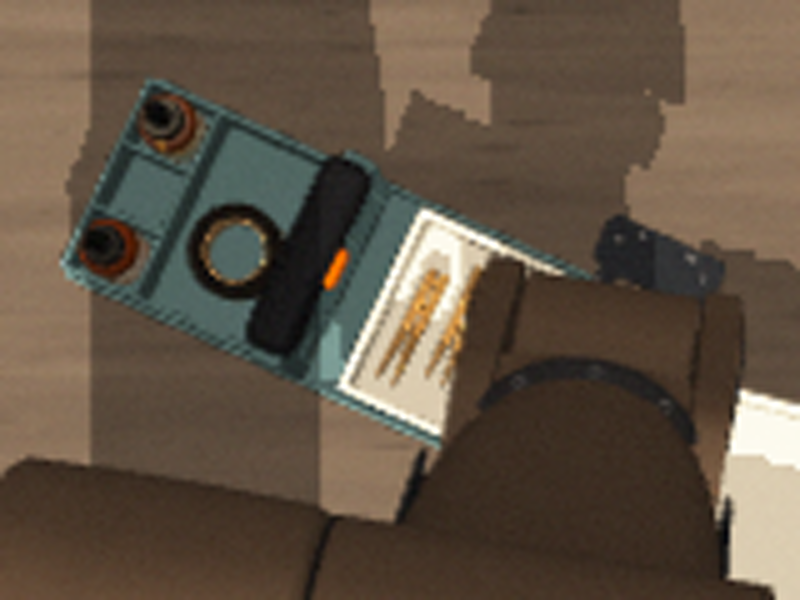

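The gripper stands behind the tray end, clear of caddy and big bin; the bin is still about 25 mm off the mast (gap at ~(385,240)).

```bash
python3 -m pendant '[[[0.55,0.012,0,0,0],[0.55,0.022,0,0,0],[0.55,0.028,0,0,0],[0.55,0.034,0,0,0],[0.55,0.04,0,0,0],[0.55,0.045,0,0,0],[0.55,0.05,0,0,0],[0.55,0.05,0,0,0]]]'
python3 - <<'E'
from h import *
import time
cat=[]
for i in range(2):
    c,R,t=cam("top"); s=env.state(); print(s["eef_pos"].round(1) if hasattr(s["eef_pos"],"round") else s["eef_pos"],s["ft_force"])
W=cloud(c,R,t); y=np.deg2rad(64.7); ex=np.array([np.cos(y),np.sin(y)]); ey=np.array([-ex[1],ex[0]]); o=np.array([537.8,141.3])
print("tcp caddy x",(np.array(s["eef_pos"][:2])-o)@ex)
C=np.stack([(W[...,:2]-o)@ex,(W[...,:2]-o)@ey,W[...,2]],-1)
q=C[(C[...,2]>60)&(C[...,2]<76)&(abs(C[...,1])<50)&(C[...,0]<-5)&(C[...,0]>-60)];print("face",np.percentile(q[:,0],[50,95,99]))
q=C[(C[...,2]>150)&(C[...,2]<170)&(abs(C[...,1])<50)&(abs(C[...,0])<30)];print("bar",np.percentile(q[:,0],[2,98]))
E
```

```text
t: 2.55
eef_pos: [486.7, 29.9, 30.6]
tcp_rot: [3.141, -0.0, 1.129]
ft_force: [-0.0, -1.0, -0.0]
opening: 0.551
[486.5  29.7  30.6] [ 0.15274527  0.1705295  -0.59958422]
[486.4  29.5  30.6] [-0.61506417 -0.9787141   0.01652178]
tcp caddy x -123.01394542797888
face [-20.76096062  -8.01978279  -7.47013071]
bar [-14.3586501   13.07420053]
```

```bash
python3 -m pendant '[[[0.55,0.002,0,0,0],[0.55,0.004,0,0,0],[0.55,0.006,0,0,0],[0.55,0.007,0,0,0],[0.55,0.008,0,0,0],[0.55,0.009,0,0,0],[0.55,0.01,0,0,0],[0.55,0.01,0,0,0]]]'
python3 - <<'E'
from h import *
f=[]
for i in range(4):
    c,R,t=cam("top"); s=env.state(); f.append(s["ft_force"])
print(np.mean(f,0)@[.427,.904,0])
cv2.imwrite("pics/b.png",cv2.resize(c["image"][190:270,210:330],None,fx=6,fy=6,interpolation=cv2.INTER_CUBIC))
E
```

```text
t: 3.45
eef_pos: [490.8, 38.6, 30.7]
tcp_rot: [3.141, -0.0, 1.129]
ft_force: [-0.3, 0.4, 0.1]
opening: 0.552
-0.048157207557970406
```

View pics/b.png

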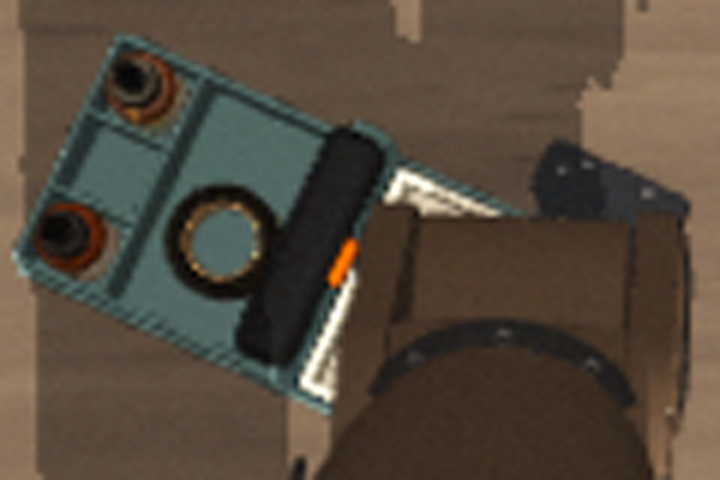

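The bin is now close to the mast, the rim edge at ~(395,175)–(305,390) near the bar; pushing on in small steps.

```bash
cat > m.py <<'E'
from h import *
y=np.deg2rad(64.7); ex=np.array([np.cos(y),np.sin(y)]); ey=np.array([-ex[1],ex[0]]); o=np.array([537.8,141.3])
f=[];p=[]
for i in range(4):
    c,R,t=cam("top"); s=env.state(); f.append(s["ft_force"]);p.append(s["eef_pos"])
f=np.mean(f,0);p=np.mean(p,0)
W=cloud(c,R,t)
C=np.stack([(W[...,:2]-o)@ex,(W[...,:2]-o)@ey,W[...,2]],-1)
hsv=cv2.cvtColor(c["image"],cv2.COLOR_BGR2HSV)
wh=(hsv[...,1]<60)&(hsv[...,2]>140)
q=C[wh&(abs(C[...,2]-67)<7)&(abs(C[...,1])<56)&(C[...,0]<5)&(C[...,0]>-60)]
b=C[(C[...,2]>150)&(C[...,2]<170)&(abs(C[...,1])<52)&(abs(C[...,0])<35)]
print("F along x",f[:2]@ex,"fz",f[2],"tcp caddy",(p[:2]-o)@ex,(p[:2]-o)@ey,p[2])
print("rim x p95,99",np.percentile(q[:,0],[90,95,99]).round(1),len(q),"bar",np.percentile(b[:,0],[2,98]).round(1),"y",np.percentile(b[:,1],[2,98]).round(1))
E
python3 -m pendant '[[[0.55,0.001,0,0,0],[0.55,0.001,0,0,0],[0.55,0.002,0,0,0],[0.55,0.002,0,0,0],[0.55,0.003,0,0,0],[0.55,0.003,0,0,0],[0.55,0.003,0,0,0],[0.55,0.003,0,0,0]]]'; python3 m.py
```

```text
t: 4.45
eef_pos: [491.8, 41.1, 30.6]
tcp_rot: [-3.141, 0.0, 1.129]
ft_force: [-2.2, -5.1, 2.5]
opening: 0.55
F along x -5.37886748358626 fz 1.9974547474948146 tcp caddy -110.25540808260692 -1.246032421080507 30.640743374445037
rim x p95,99 [-8.6 -8.3 -8. ] 63 bar [-14.4  15.1] y [-49.3  49.6]
```

Force 5.4 N along the push (above the 1–2 N bin slide), rim at −8.3: flush. Retract, rise, turn.

```bash
python3 -m pendant '[[[0.55,-0.004,0,0,0],[0.55,-0.010,0,0,0],[0.55,-0.018,0,0,0],[0.55,-0.018,0,-0.03,0],[0.55,-0.018,0,-0.07,0],[0.55,-0.018,0,-0.11,0],[0.55,-0.018,0,-0.15,0],[0.55,-0.018,0,-0.18,0]]]' && python3 -m pendant '[[[0.7,0.01,0,0,-0.14],[0.7,0.02,0,0,-0.28],[0.7,0.03,0,0,-0.42],[0.7,0.04,0,0,-0.56],[0.7,0.05,0,0,-0.7],[0.7,0.05,0,0,-0.84],[0.7,0.05,0,0,-0.98],[0.7,0.05,0,0,-1.12]]]'; python3 -m pendant '[[[0.7,0,0,0,-0.14],[0.7,0,0,0,-0.28],[0.7,0,0,0,-0.42],[0.7,0,0,0,-0.451],[0.7,0,0,0,-0.451],[0.7,0,0,0,-0.451],[0.7,0,0,0,-0.451],[0.7,0,0,0,-0.451]]]'
python3 - <<'E'
from h import *
exec(open("m.py").read())
cv2.imwrite("pics/c.png",cv2.resize(c["image"][180:300,200:360],None,fx=5,fy=5,interpolation=cv2.INTER_CUBIC))
print(env.state()["tcp_rot"])
c,R,t=cam("scene"); cv2.imwrite("pics/s1.png",cv2.resize(c["image"][190:320,150:350],None,fx=4,fy=4))
E
```

```text
t: 5.45
eef_pos: [484.2, 24.5, 213.0]
tcp_rot: [3.14, -0.001, 1.129]
ft_force: [0.5, -0.9, 0.2]
opening: 0.553
t: 6.25
eef_pos: [505.4, 69.8, 210.4]
tcp_rot: [-3.141, -0.0, 2.254]
ft_force: [-0.3, -0.3, -0.6]
opening: 0.701
t: 7.05
eef_pos: [505.6, 70.1, 210.6]
tcp_rot: [3.142, 0.0, 2.699]
ft_force: [-0.3, -0.2, 0.0]
opening: 0.7
F along x -0.37059081301459496 fz 0.011058989102703629 tcp caddy -78.08301263298883 -1.34694576390919 210.61296545604867Traceback (most recent call last):
  File "<stdin>", line 2, in <module>
  File "<string>", line 14, in <module>
    return _quantile_unchecked(
        a, q, axis, out, overwrite_input, method, keepdims, weights)
    return _ureduce(a,
                    func=_quantile_ureduce_func,
    ...<5 lines>...
                    overwrite_input=overwrite_input,
                    method=method)
    r = func(a, **kwargs)
    result = _quantile(arr,
                       quantiles=q,
    ...<2 lines>...
                       out=out,
                       weights=wgt)
    slices_having_nans = np.isnan(arr[-1, ...])
                                  ~~~^^^^^^^^^
IndexError: index -1 is out of bounds for axis 0 with size 0
```

```bash
python3 -m pendant '[[[0.7,-0.018,-0.036,0,0],[0.7,-0.036,-0.072,0,0],[0.7,-0.054,-0.108,0,0],[0.7,-0.072,-0.144,0,0],[0.7,-0.09,-0.18,0,0],[0.7,-0.105,-0.21,0,0],[0.7,-0.105,-0.21,0,0],[0.7,-0.105,-0.21,0,0]]]'
python3 - <<'E'
exec(open("m.py").read())
cv2.imwrite("pics/c.png",cv2.resize(c["image"][185:285,200:335],None,fx=5.5,fy=5.5,interpolation=cv2.INTER_CUBIC))
r=cv2.minAreaRect((o+b[:,:1]*ex+b[:,1:2]*ey).astype(np.float32)); print("bar rect",r, np.percentile(b[:,2],50))
k=C[(C[...,2]>150)&(C[...,2]<170)&(abs(C[...,1])<80)&(abs(C[...,0])<35)&(hsv[...,2]<70)]
print(cv2.minAreaRect((o+k[:,:1]*ex+k[:,1:2]*ey).astype(np.float32)))
q=C[wh&(abs(C[...,2]-67)<7)&(abs(C[...,1])<64)&(C[...,0]<5)&(C[...,0]>-125)];print("bin",cv2.minAreaRect(q[:,:2].astype(np.float32)),np.percentile(q,[1,99],axis=0).round(1))
q=C[(C[...,2]>10)&(C[...,2]<22)&(abs(C[...,1])<80)&(abs(C[...,0])<170)];print("tray",cv2.minAreaRect(q[:,:2].astype(np.float32)),np.percentile(q,[1,99],axis=0).round(1))
E
```

```text
t: 8.05
eef_pos: [510.6, -164.9, 210.4]
tcp_rot: [3.141, -0.0, 2.698]
ft_force: [-0.4, -0.2, -0.0]
opening: 0.7
F along x 0.18075554952957473 fz -0.035525093716136755 tcp caddy -287.3290954255035 -105.86443574694319 210.62419854651486
rim x p95,99 [-8.9 -8.6 -7.6] 104 bar [-14.5  14.5] y [-49.5  49.3]
bar rect ((537.5160522460938, 140.95272827148438), (32.860252380371094, 103.68411254882812), 63.939266204833984) 157.8655192601871
((538.0462646484375, 142.76011657714844), (29.418413162231445, 110.6423568725586), 64.21104431152344)
bin ((-52.62731170654297, 1.5568275451660156), (90.63399505615234, 113.76725006103516), 0.13985370099544525) [[-97.8 -55.3  60.6]
 [ -8.   57.9  73.1]]
tray ((-2.1044158935546875, 1.365875244140625), (326.2732849121094, 132.08384704589844), 0.006286528427153826) [[-142.9  -64.2   10.1]
 [ 140.7   64.8   21.7]]
```

View pics/c.png

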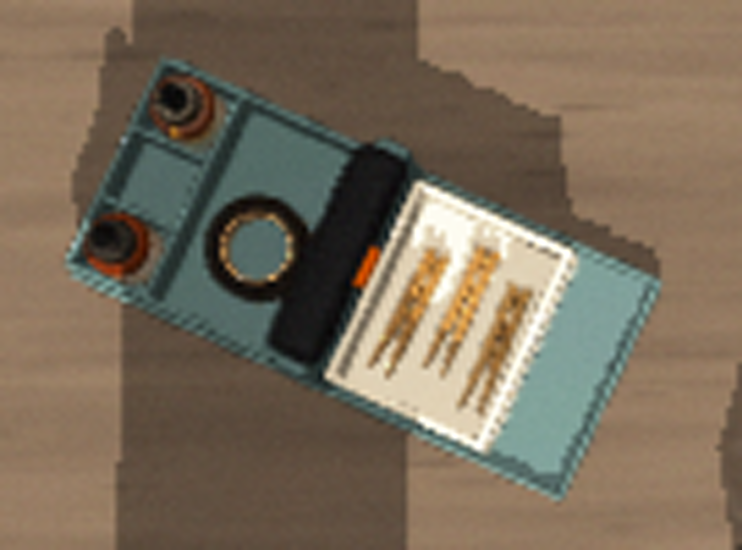

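The bin sits square and flush against the mast (rim edge along (425,185)–(325,380)). Next is the approach over the bar.

```bash
python3 -m pendant '[[[0.7,0.015,0.041,0,0],[0.7,0.03,0.082,0,0],[0.7,0.046,0.124,0,0],[0.7,0.061,0.165,0,0],[0.7,0.076,0.206,0,0],[0.7,0.091,0.248,0,0],[0.7,0.107,0.288,0,0],[0.7,0.107,0.288,0,0]]]' && python3 -m pendant '[[[0.7,0,0,0.02,0],[0.7,0,0,0.04,0],[0.7,0,0,0.055,0],[0.7,0,0,0.065,0],[0.7,0,0,0.073,0],[0.7,0,0,0.079,0],[0.7,0,0,0.082,0],[0.7,0,0,0.082,0]]]'
python3 - <<'E'
from h import *
c,R,t=cam("top"); a=c["image"][185:285,200:335]; c2,R2,t2=cam("scene"); b=c2["image"][190:290,200:335]
cv2.imwrite("pics/d.png",cv2.resize(np.vstack([a,b]),None,fx=3,fy=3,interpolation=cv2.INTER_CUBIC))
E
```

```text
t: 9.05
eef_pos: [536.6, 146.5, 210.7]
tcp_rot: [3.141, 0.0, 2.705]
ft_force: [0.0, -0.1, 0.3]
opening: 0.7
t: 9.85
eef_pos: [537.2, 141.5, 128.6]
tcp_rot: [-3.142, 0.0, 2.7]
ft_force: [0.1, 0.3, 0.7]
opening: 0.698
```

View pics/d.png

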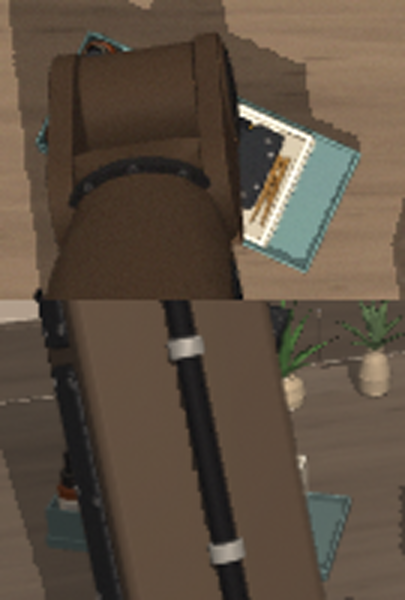

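The arm hides the bar, but the pose is as planned with no contact force. Close and check the opening (flush would be 28/95 ≈ 0.295).

```bash
python3 -m pendant '[[[0.5,0,0,0,0],[0.4,0,0,0,0],[0.36,0,0,0,0],[0.32,0,0,0,0],[0.2,0,0,0,0],[0.0,0,0,0,0],[0,0,0,0,0],[0,0,0,0,0]]]'; python3 -m pendant '[[[0,0,0,0,0],[0,0,0,0,0],[0,0,0,0,0],[0,0,0,0,0],[0,0,0,0,0],[0,0,0,0,0],[0,0,0,0,0],[0,0,0,0,0]]]'
```

```text
t: 10.75
eef_pos: [537.2, 141.4, 128.7]
tcp_rot: [-3.141, 0.0, 2.7]
ft_force: [-1.2, -3.8, 2.6]
opening: 0.292
t: 11.55
eef_pos: [537.2, 141.5, 128.7]
tcp_rot: [-3.141, 0.0, 2.7]
ft_force: [-2.7, -4.0, 4.5]
opening: 0.291
```

```bash
python3 -m pendant '[[[0,0,0,-0.001,0],[0,0,0,-0.003,0],[0,0,0,-0.006,0],[0,0,0,-0.01,0],[0,0,0,-0.014,0],[0,0,0,-0.018,0],[0,0,0,-0.022,0],[0,0,0,-0.025,0]]]'
cat > z.py <<'E'
from h import *
# check heights of tray parts and the force
y=np.deg2rad(64.7); ex=np.array([np.cos(y),np.sin(y)]); ey=np.array([-ex[1],ex[0]]); o=np.array([537.8,141.3])
f=[]
for i in range(3):
    c,R,t=cam("top"); s=env.state(); f.append(s["ft_force"])
W=cloud(c,R,t); C=np.stack([(W[...,:2]-o)@ex,(W[...,:2]-o)@ey,W[...,2]],-1)
print("F",np.mean(f,0).round(1),"tcp",np.round(s["eef_pos"],1),"open",s["opening"])
q=C[(C[...,0]<-108)&(C[...,0]>-138)&(abs(C[...,1])<50)&(C[...,2]<120)];print("bare tray floor z",np.median(q[:,2]).round(1),len(q))
q=C[(C[...,0]>90)&(C[...,0]<140)&(abs(C[...,1])<60)&(C[...,2]<140)];print("far cell z pct",np.percentile(q[:,2],[50,98]).round(1) if len(q) else None,len(q))
E
python3 z.py
```

```text
t: 12.35
eef_pos: [537.1, 141.5, 154.0]
tcp_rot: [-3.142, 0.0, 2.7]
ft_force: [0.1, -2.7, -3.2]
opening: 0.294
F [-2.4 -3.2  0.7] tcp [537.2 141.6 154. ] open 0.2923491147547583
bare tray floor z 6.6 347
far cell z pct [50.2 91.3] 31
```

```bash
python3 -m pendant '[[[0,0,0,-0.005,0],[0,0,0,-0.010,0],[0,0,0,-0.015,0],[0,0,0,-0.02,0],[0,0,0,-0.025,0],[0,0,0,-0.03,0],[0,0,0,-0.035,0],[0,0,0,-0.04,0]]]'; python3 z.py; python3 -m pendant '[[[0,0,0,-0.004,0],[0,0,0,-0.008,0],[0,0,0,-0.012,0],[0,0,0,-0.016,0],[0,0,0,-0.02,0],[0,0,0,-0.024,0],[0,0,0,-0.028,0],[0,0,0,-0.031,0]]]'; python3 z.py
```

```text
t: 13.3
eef_pos: [537.1, 141.5, 194.1]
tcp_rot: [-3.142, 0.0, 2.7]
ft_force: [-1.4, -2.2, -3.0]
opening: 0.291
F [-1.9 -1.3  0.7] tcp [537.2 141.6 194.2] open 0.2950256803221133
bare tray floor z 6.6 346
far cell z pct [45.6 49.7] 6
t: 14.25
eef_pos: [537.2, 141.6, 225.0]
tcp_rot: [3.141, 0.0, 2.7]
ft_force: [-1.2, -0.7, -3.4]
opening: 0.292
F [-1.7 -0.6  1.1] tcp [537.3 141.5 225. ] open 0.2915787936910734
bare tray floor z 6.9 348
far cell z pct [ 8.7 47.8] 5
```

Past the first stop (96 mm drawn) with the caddy still standing. Next: the last few mm gently to the end stop, then the lift.

```bash
python3 -m pendant '[[[0,0,0,-0.001,0],[0,0,0,-0.002,0],[0,0,0,-0.003,0],[0,0,0,-0.004,0],[0,0,0,-0.0045,0],[0,0,0,-0.005,0],[0,0,0,-0.006,0],[0,0,0,-0.007,0]]]'; python3 z.py; python3 -m pendant '[[[0,0,0,-0.002,0],[0,0,0,-0.005,0],[0,0,0,-0.008,0],[0,0,0,-0.011,0],[0,0,0,-0.014,0],[0,0,0,-0.017,0],[0,0,0,-0.019,0],[0,0,0,-0.02,0]]]'; python3 z.py
```

```text
t: 15.2
eef_pos: [536.9, 141.5, 231.1]
tcp_rot: [-3.141, -0.001, 2.7]
ft_force: [-0.5, -0.4, -8.1]
opening: 0.295
F [-0.1  0.4 -8.9] tcp [537.1 141.5 231.4] open 0.2922255344901183
bare tray floor z 9.0 345
far cell z pct [13.3 52. ] 7
t: 16.15
eef_pos: [537.3, 141.5, 251.9]
tcp_rot: [3.141, 0.0, 2.7]
ft_force: [-0.6, -0.7, -10.0]
opening: 0.292
F [ 0.3  0.1 -9.5] tcp [537.2 141.5 251.6] open 0.2896218150484968
bare tray floor z 29.2 356
far cell z pct [34.3 70.7] 11
```

```bash
python3 -m pendant '[[[0,0,0,-0.003,0],[0,0,0,-0.006,0],[0,0,0,-0.01,0],[0,0,0,-0.014,0],[0,0,0,-0.017,0],[0,0,0,-0.019,0],[0,0,0,-0.02,0],[0,0,0,-0.02,0]]]'; python3 -m pendant '[[[0,0,0,0,0],[0,0,0,0,0],[0,0,0,0,0],[0,0,0,0,0],[0,0,0,0,0],[0,0,0,0,0],[0,0,0,0,0],[0,0,0,0,0]]]'
python3 - <<'E'
exec(open("z.py").read())
q=C[(C[...,0]<-108)&(C[...,0]>-138)&(abs(C[...,1])<50)&(C[...,2]<120)]
A=np.c_[q[:,:2],np.ones(len(q))];print("tray tilt dz/dx,dz/dy deg",np.rad2deg(np.linalg.lstsq(A,q[:,2],rcond=None)[0][:2]).round(2),s["moment"])
hsv=cv2.cvtColor(c["image"],cv2.COLOR_BGR2HSV); wh=(hsv[...,1]<60)&(hsv[...,2]>140)
r=C[wh&(abs(C[...,2]-67-43)<8)&(abs(C[...,1])<64)&(C[...,0]<5)&(C[...,0]>-125)]; print("bin rim",np.percentile(r,[1,50,99],axis=0).round(1))
a=c["image"][165:300,180:360]; c2,_,_=cam("scene"); b=c2["image"][165:300,180:360]
cv2.imwrite("pics/e.png",cv2.resize(np.vstack([a,b]),None,fx=2.2,fy=2.2,interpolation=cv2.INTER_CUBIC))
E
```

```text
t: 17.1
eef_pos: [537.2, 141.5, 271.7]
tcp_rot: [3.142, 0.0, 2.7]
ft_force: [-0.4, 0.4, -8.6]
opening: 0.292
t: 17.9
eef_pos: [537.2, 141.5, 271.6]
tcp_rot: [-3.142, 0.0, 2.7]
ft_force: [0.1, -0.6, -9.7]
opening: 0.295
F [ 0.   0.2 -9.3] tcp [537.2 141.5 271.6] open 0.2924506320256617
bare tray floor z 49.3 362
far cell z pct [58.6 91.9] 14
tray tilt dz/dx,dz/dy deg [2.55 0.11] [-0.01166778 -0.10329725  0.02672682]
bin rim [[-98.4 -55.3 102.8]
 [-94.4 -12.3 108.8]
 [-11.4  57.6 117.1]]
```

View pics/e.png

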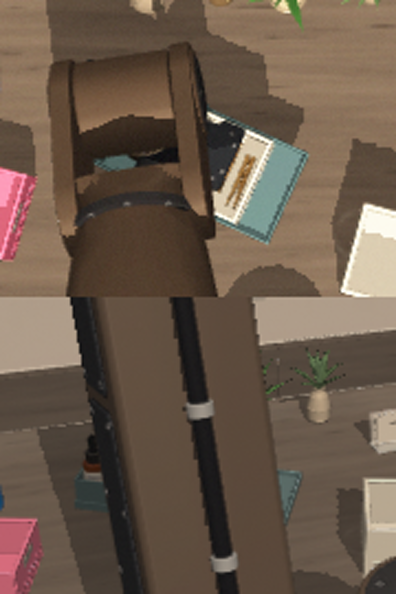

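The caddy hangs clear. The tray floor at x=−123 is at 49.3 mm against 49.6 mm expected from the TCP rise, so it is level to a fraction of a degree; the 2.5° local fit covers only a 30 mm strip that includes the rim.

```bash
python3 -c "
from cell import env
print(env.job_done()); s=env.state(); print(s['eef_pos'],s['ft_force'],s['opening'])"
```

```text
the job is handed in; nothing more can be done
None
the job is handed in; nothing more can be done
```

The caddy is hanging from its fully extended handle about 43 mm clear of the worktop, and I handed the job in at about 18 s of the 58 s limit.

- **Bin:** I pushed the white bin along the tray until the push force rose to 5.4 N. A top view then showed it square and flush: the near rim edge was at −8.6 mm, with the mast face at −9 mm. That push was above the 4 N at which the caddy can shift, but the later measurement showed no visible movement.
- **Handle:** I pinched the bar and button until the opening read 0.292 (28 mm), which means the button was flush. I then drew the handle up with the caddy standing. The tray was still down at 96 mm of travel, and at about 100 mm the end stop took the caddy's weight.
- **Lift:** The gripper is carrying about 9.3 N, which matches the 0.9 kg caddy, and the grip opening held steady.
- **Level:** The tray floor far from the mast is at 49.3 mm, against 49.6 mm expected, so the caddy is level to roughly 0.1–0.2°.

**Checks that disagreed or could not be made:**
- A plane fitted to a 30 mm strip of the tray gave a 2.5° tilt. I put this down to rim pixels in the strip, because it contradicts the height check.
- While the caddy hangs, the arm hides most of the bin's mast side. Only its back edge could be checked, at −98.4 mm against −97.8 mm before the lift.

I did not touch any of the other things on the worktop.

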